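# Clip the filter arm onto its post and swing it in

## Task

Finish putting together the filter changer of the mask aligner: push the black open clip sideways into the groove of the pivot post, just above the steel collar of the filter arm, until it snaps fully home, and let go. Then swing the arm in until it stops with its filter over the round beam port. Work by feel: never press the clip against the post with more than 25 N or down on the collar with more than 20 N; the other things on the bench stay where they are.

Things in the scene. Friction and masses are not known exactly. Their poses are not given: they have to be found in the camera images.
- changer: The filter changer: a fixed cream cast plate, 240 x 150 x 30 mm, with an upright steel post, 20 mm in diameter, on which the aluminium filter arm turns. Origin: on the post's axis at bench level; x points from the post to the round black beam port (105 mm off, rim 39 mm above the bench), z up. The post is clamped at a height h, 0 to 20 mm, different each time and not measured: feel it or see it.
- filter_arm (a joint): Angle of the filter arm (rad) about the post: 0 at its stop with the filter over the beam port (arm along the changer's x), growing anticlockwise from above; it starts swung out. Its round black filter cell, 58 mm in diameter, 47 to 61 mm + h above the bench, has its centre 105 mm from the axis. It turns stiffly (1.5 N at the cell) and may be pushed by the side of the cell.
- post_axis (a point): Point on the post's axis, 80 mm above the bench (fixed to the plate, so it does not show h). The groove is 15 mm in diameter and 6 mm high, from 77 to 83 mm + h above the bench. Below it, level with its lower wall, is the top of the arm's steel collar, 37 mm in diameter. Above it is the head of the post, 20 mm in diameter, up to 95 mm + h, its top tapering. The clip may go on from any side.
- clip: The retaining clip: black plastic, flat on the mat, about 25 to 40 g: open jaws 4 mm thick with an upright thumb grip on the tail. Origin: centre of the jaws, on the underside; x points out of the open mouth (the clip is pushed on along +x), z up. The jaws are 29 mm wide and reach to x = +15.5 mm; mouth 22 mm wide at x = 14 mm, throat 10 mm wide at x = 6.5 mm. Slides easily on steel.
- clip_centre (a point): Centre of the clip's jaws, 2 mm above its underside. Home, it is on the post's axis within 1 mm and, with the clip on the collar, 79 mm + h above the bench. The jaws meet the groove 13 mm short of that and spring outward: resistance peaks at 5 to 12 N some 12 to 9 mm short, then falls away; over the last 5 mm the clip pulls itself in, then stops hard. The jaws cannot open over the full post.
- clip_grip (a point): Point in the clip's thumb grip, a ribbed upright block 16 mm long (along x), 12 mm wide (y) and 36 mm high (from the clip's underside). The point is on the block's centre line, 24 mm above the underside, 24 mm behind clip_centre (x = -24 mm). Squeeze the block across its width.
- mat: Flat grey parts mat, 130 x 250 x 3 mm, fixed on the bench. Clip, spacer and lens ring lie in a row along its y axis, 80 mm apart, in any order. Origin: centre of its underside; x across, y along the row.
- spacer: Plain steel spacer ring lying on the mat, 36 mm outer diameter, 23 mm bore, 12 mm high; not needed. Origin: centre of its underside.
- lens_ring: Thin black lens ring lying on the mat, 52 mm outer diameter, 42 mm bore, 6 mm high; not needed. Origin: centre of its underside.
- screwdriver: Screwdriver with a black handle, 190 mm, lying on the bench; not needed.
- tweezers: Steel wafer tweezers, 125 mm, lying on the bench; not needed.
- objective: Microscope objective, 34 mm diameter, 46 mm high, standing on the bench; not needed. Origin: centre of its underside.
- rinse_bottle: Amber bottle, 64 mm diameter, 130 mm high, standing on the bench; not needed. Origin: centre of its underside.
- wafer_box: Flat round pale wafer box, 116 mm diameter, 18 mm high; not needed. Origin: centre of its underside.
- spare_filter: Spare filter in a round black cell, 58 mm diameter, 14 mm high, lying on the bench; not needed. Origin: centre of its underside.

How it is judged:
On the way, in this order (a step that is already met when the one before it is completed fails the run):
1. the clip has snapped home into the groove (horizontal distance between clip_centre and changer below 0.0025 m and distance between clip_centre and post_c2 below 0.0035 m and angle between clip_centre's own z axis and vertical below 0.15 rad), for 0.2 s.
2. the filter arm is swung in over the beam port (value of joint filter_arm below 0.08 rad), for 0.2 s.
At the end, for the whole second after the job is handed in: The clip is snapped into the groove: its jaw centre is within 2.5 mm of the post's axis and within 3.5 mm of the groove's centre (post_c2), tilted less than 0.15 rad, at rest; the filter arm is at its stop over the beam port, within 0.08 rad (all of step 1 and linear speed of clip below 0.02 m/s and value of joint filter_arm below 0.08 rad); the robot touches nothing.
It fails at once if the clip was pressed against the post with more than 25 N (all its contacts added up, the squeeze of the jaws, up to 18 N, included) (contact force between clip and post_c0 above 25 N or contact force between clip and post_c2 above 25 N or contact force between clip and post_c3 above 25 N or contact force between clip and post_c4 above 25 N).
It fails at once if the clip was pressed on the collar with more than 20 N (contact force between clip and filter_arm_c1 above 20 N).
It fails at once if another thing on the bench was moved by more than 30 mm (distance of any of spacer, lens_ring, screwdriver, tweezers, objective, rinse_bottle, wafer_box, spare_filter from where it was at the start of the episode above 0.03 m).
It also fails if it takes over 72 s, if anything falls off the work surface, if the arm or the gripper's body presses on something with over 40 N, if the wrist force passes 120 N, or if a joint passes its speed limit or range.

## Robot

A 7-joint arm with a two-finger parallel gripper is mounted at the origin on the work surface. World frame = base frame: x ahead of the robot, y to its left, z up, the work surface at z = 0. Lengths are in m, angles in rad, forces in N, time in s.
With the tool pointing down it reaches from about 0.35 to 0.9 m from the base axis. Payload 19.9 kg.
Tool frame: the origin (TCP) lies at the very end of the fingers, on their centre line; the grasp point (between the pads) lies 19 mm behind it; z points along the fingers, x is the direction in which the jaws open and shut, and the axes are right-handed (so a half turn about z gives the same grasp; the last joint's range is limited). The gripper opens to 94 mm and grips with 3 to 60 N. Pads are 16 mm wide; open, the fingers measure 119 mm over their backs; the gripper's body (75 mm by 177 mm) begins 78 mm behind the grasp point.
Start: joints at [-1.179, 0.417, -0.01, 1.614, 0.005, 1.111, -0.053], TCP at [0.262, 0.567, 0.205] pointing down, gripper open.
Joint ranges: [-2.81, 2.81], [-0.39, 2.02], [-1.27, 1.25], [0.06, 2.57], [-1.19, 4.33], [0.19, 2], [-2.82, 2.82]. Speed limits (rad/s): [1.89, 1.89, 2.39, 2.39, 3.01, 3.01, 3.01].

## Interface

Orientations are given as a unit quaternion [w, x, y, z].
In Python, from workcell import status, vision, ticket gives the robot as it stands.
- The arm moves only by the shell command python3 -m inch 'ROWS' [FORCE]. ROWS is JSON, a list of rows, each a list of 7 numbers: the shift along the world's x, y, z in cm, then the turn, a rotation vector about the world's x, y, z in degrees, then the finger opening in cm, from 0 to 9.4. A call has 1 to 20 rows; each row shifts and turns the commanded pose from where the row before left it; what a row does not reach is not made up. A row lasts 1/10 s, in which the tool goes at most 50 mm and 8.59 degrees, less where a joint would pass 70% of its speed; a pose out of reach is approached as far as the arm can. A call is refused whole if a number of a shift passes 5 or a number of a turn 8.59, either way. A call with a gripper value outside its range is refused whole. The fingers move at their own pace and stop on an object; FORCE is the grip in N (left out, the last holds). Time passes only in rows, so rows that do not move let the fingers close. It gives the time, the measured TCP pose, the force and the opening at its end, in the units of the state.
- status.read_state(): the state, without advancing time (a new reading comes with each control period).
- vision.grab_frame(name): name is "scene" or "top" or "wrist"; returns a dict with "frame" (480x640x3 uint8, red, green, blue), "mtx" (3x3 intrinsics, pixels), "rvec" (rotation vector, rad) and "tvec" (3), from world to camera coordinates, as OpenCV has them. Camera axes: x right, y down, z forward; pixel columns grow to the right and rows downward; lengths in m; the calibration is good to about 2 mm. The wrist camera is an equidistant fisheye: a pixel r from the principal point sees the ray r / f radians off the axis. A picture is of the moment at which its call begins. There is no depth.
- ticket.job_done(): hands the job in, once; it reports no verdict.
The state is a dict: "time_s": time; "qpos": joint angles; "qd": joint speeds; "joint_efforts": joint torques, N m; "ee_pos": TCP position; "tool_rot": TCP orientation; "wrist_force": force on the tool from outside, world axes, zero at the start; "torque": the same for the moment, N m; "grip_width": finger opening in m.
Only numpy, scipy, OpenCV 4.12 (cv2) and the standard library are available. Lean on these libraries where they do the work, as an engineer would, in place of code of your own. Each camera call takes 0.05 s, during which the arm holds its last target.

## Working session

There is one attempt and no reset: what is moved stays moved. The work goes in short steps, Python scripts to look and compute and a shell command to move; the robot and the scene stay as the last step left them, time stands still between calls to the robot, and variables do not carry over. Pictures are saved under pics/ and viewed, and the job is handed in when it is done.

```bash
ls; mkdir -p pics
cat > h.py <<'E'
import numpy as np,cv2
from workcell import status,vision,ticket
def shot(name,fn):
    d=vision.grab_frame(name); cv2.imwrite('pics/'+fn,d['frame'][:,:,::-1]); 
    np.savez('pics/'+fn+'.npz',**{k:np.array(d[k]) for k in('frame','mtx','rvec','tvec')}); return d
def load(fn): return dict(np.load('pics/'+fn+'.npz'))
def topix(d,P,fish=False):
    P=np.atleast_2d(np.array(P,float)); R=cv2.Rodrigues(np.array(d['rvec'],float).reshape(3,1))[0]
    if not fish: return cv2.projectPoints(P,R@np.zeros(3)+np.array(d['rvec'],float).reshape(3),np.array(d['tvec'],float).reshape(3),np.array(d['mtx'],float),None)[0][:,0]
    return cv2.fisheye.projectPoints(P[:,None],np.array(d['rvec'],float).reshape(3,1),np.array(d['tvec'],float).reshape(3,1),np.array(d['mtx'],float),np.zeros(4))[0][:,0]
def ray(d,uv,z,fish=False):
    uv=np.array(uv,float).reshape(-1,2); K=np.array(d['mtx'],float);R=cv2.Rodrigues(np.array(d['rvec'],float).reshape(3,1))[0];t=np.array(d['tvec'],float).reshape(3)
    a=np.c_[(uv[:,0]-K[0,2])/K[0,0],(uv[:,1]-K[1,2])/K[1,1]]
    if fish:
        th=np.linalg.norm(a,axis=1,keepdims=True); v=np.c_[a/np.maximum(th,1e-9)*np.sin(th),np.cos(th)]
    else: v=np.c_[a,np.ones(len(a))]
    w=v@R; c=-R.T@t
    return c+w*((z-c[2])/w[:,2])[:,None]
E
python3 - <<'E'
from h import *
for n in('scene','top','wrist'):
    d=shot(n,n+'0.png');R=cv2.Rodrigues(np.array(d['rvec'],float))[0];print(n,-R.T@np.array(d['tvec']).reshape(3),np.array(d['mtx'])[0,0])
print(status.read_state())
E
```

```text
pics
scene [ 1.13517312 -0.68898466  0.91848828] 610.5904609967823
top [0.31191045 0.0298323  1.23537059] 483.22362229519814
wrist [0.19590875 0.59799246 0.38456816] 371.64829954431775
{'time_s': 0.15, 'qpos': array([-1.17953871,  0.41785637, -0.01028727,  1.61399065,  0.00469092,
        1.11071081, -0.05298692]), 'qd': array([ 6.80101763e-04, -2.12420088e-03,  1.47542429e-03, -1.56027324e-03,
       -1.52371991e-03, -9.36038683e-04, -4.37462654e-05]), 'joint_efforts': array([ 1.03305516e-03, -8.51535988e+01,  6.38397317e-01, -4.26129162e+01,
       -4.89309977e-02,  1.71228172e-02, -6.45188905e-06]), 'ee_pos': array([0.2620083 , 0.56712743, 0.20497591]), 'tool_rot': array([ 2.85032316e-04,  8.42429091e-01,  5.38807020e-01, -3.74715324e-04]), 'wrist_force': array([0.91002394, 0.96395487, 0.31977945]), 'torque': array([0.00282637, 0.0344154 , 0.01225236]), 'grip_width': 0.09386796883780377}
```

View pics/top0.png

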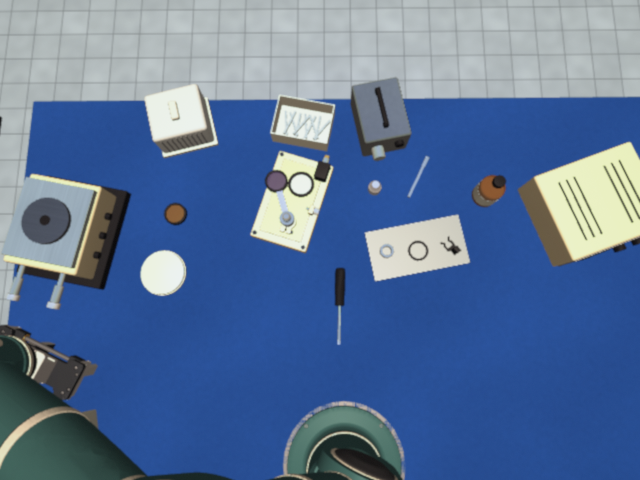

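View pics/scene0.png

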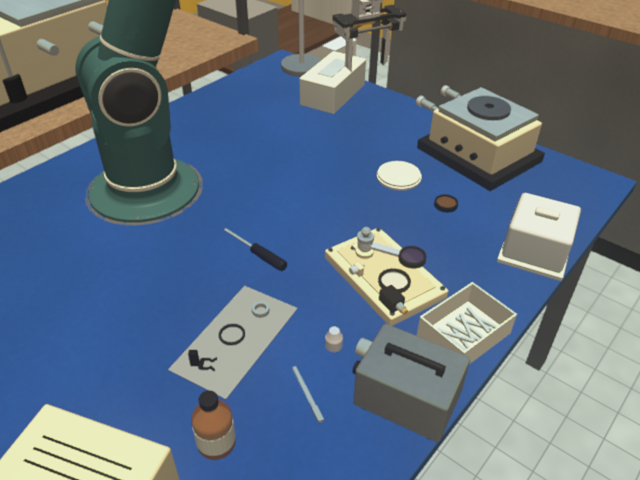

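View pics/wrist0.png

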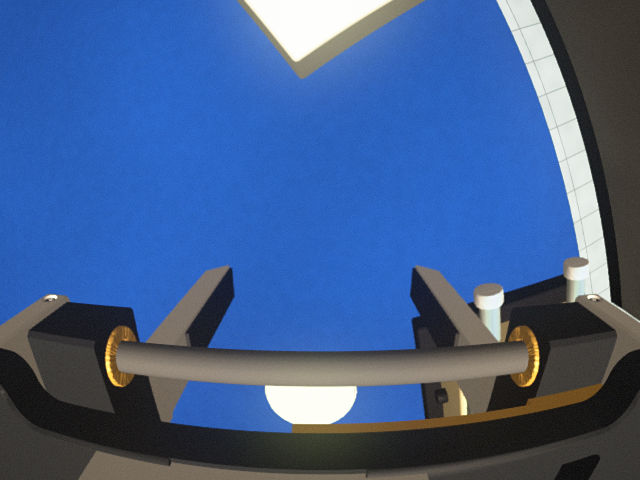

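Run:
```python
from h import *
d=load('top0.png');f=d['frame'][:,:,::-1]
a=cv2.resize(f[140:290,235:345],None,fx=4,fy=4,interpolation=2);b=cv2.resize(f[210:285,360:475],None,fx=5,fy=5,interpolation=2)
cv2.imwrite('pics/a.png',a);cv2.imwrite('pics/b.png',b)
s=load('scene0.png')['frame'][:,:,::-1]
cv2.imwrite('pics/c.png',cv2.resize(s[220:325,320:455],None,fx=5,fy=5,interpolation=2))
cv2.imwrite('pics/e.png',cv2.resize(s[280:395,165:300],None,fx=5,fy=5,interpolation=2))
```

```text
(no output)
```

View pics/a.png

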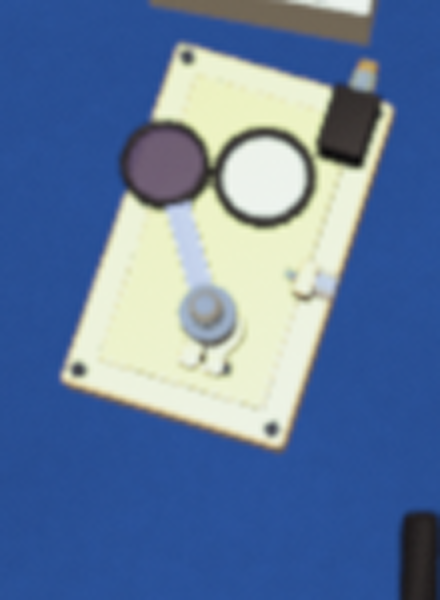

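View pics/b.png

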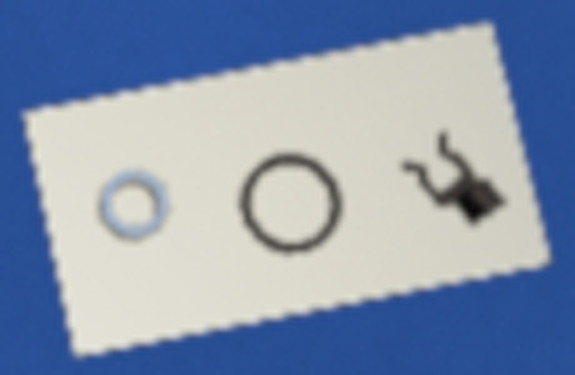

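View pics/c.png

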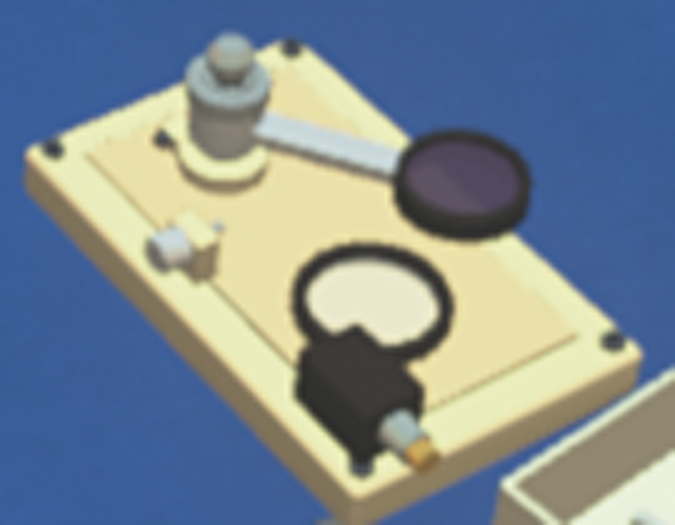

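View pics/e.png

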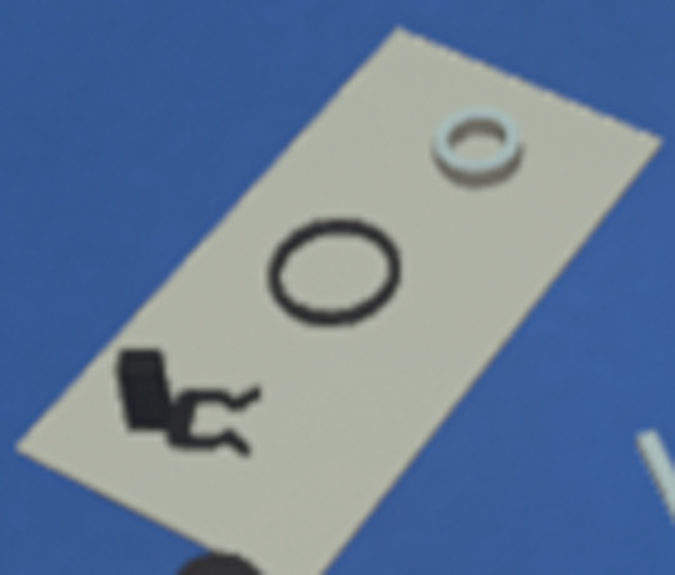

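Run:
```python
from h import *
d=load('top0.png');s=load('scene0.png')
def A(u,v):return (235+u/4-.4,140+v/4-.4)
def B(u,v):return (360+u/5-.4,210+v/5-.4)
print('plate corners z.03',ray(d,[A(180,43),A(393,108),A(285,450),A(62,380)],.03).round(4).tolist())
print('port z.039',ray(d,[A(264,177)],.039).round(4).tolist())
print('post top z.105',ray(d,[A(206,306)],.105).round(4), 'collar .087',ray(d,[A(208,314)],.087).round(4))
print('cell .07',ray(d,[A(165,164)],.071).round(4))
print('grip top .039',ray(d,[B(480,200)],.039).round(4),'tips .007',ray(d,[B(445,135),B(408,164)],.007).round(4))
print('spacer,ring',ray(d,[B(134,205),B(291,203)],.01).round(4).tolist(),'bottle',ray(d,[(491,190)],.06))
def C(u,v):return (320+u/5-.4,220+v/5-.4)
def E_(u,v):return (165+u/5-.4,280+v/5-.4)
print('scene: plate',ray(s,[C(295,40),C(30,155),C(640,355),C(355,495)],.03).round(4).tolist())
print('port',ray(s,[C(373,303)],.039).round(4))
print('tips',ray(s,[E_(258,392),E_(248,452)],.007).round(4),'grip top',ray(s,[E_(140,362)],.039).round(4))
for z in(.09,.1,.11):print('post top',z,ray(s,[C(232,42)],z).round(4))
```

```text
plate corners z.03 [[0.782, 0.1607, 0.03], [0.7361, 0.0208, 0.03], [0.5101, 0.0908, 0.03], [0.5562, 0.233, 0.03]]
port z.039 [[0.6869, 0.1044, 0.039]]
post top z.105 [[0.5858 0.1347 0.105 ]] collar .087 [[0.5851 0.1351 0.087 ]]
cell .07 [[0.6859 0.1646 0.071 ]]
grip top .039 [[ 0.5126 -0.2851  0.039 ]] tips .007 [[ 0.5522 -0.2773  0.007 ]
 [ 0.537  -0.2574  0.007 ]]
spacer,ring [[0.516, -0.1152, 0.01], [0.5165, -0.1957, 0.01]] bottle [[ 0.66069901 -0.37679508  0.06      ]]
scene: plate [[0.5629, 0.2269, 0.03], [0.5206, 0.0879, 0.03], [0.7868, 0.1544, 0.03], [0.7416, 0.0167, 0.03]]
port [[0.6913 0.1008 0.039 ]]
tips [[ 0.539  -0.2563  0.007 ]
 [ 0.5564 -0.2776  0.007 ]] grip top [[ 0.5173 -0.2898  0.039 ]]
post top 0.09 [[0.582  0.1466 0.09  ]]
post top 0.1 [[0.5887 0.1365 0.1   ]]
post top 0.11 [[0.5953 0.1264 0.11  ]]
```

```bash
python3 -m inch '[[0.9,-4,0,0,0,-6,9.4],[0.9,-4,0,0,0,-6,9.4],[0.9,-4,0,0,0,-6,9.4],[0.9,-4,0,0,0,-6,9.4],[0.9,-4,0,0,0,-6,9.4],[0.9,-4,0,0,0,-6,9.4],[0.9,-4,0,0,0,-6,9.4],[0.9,-4,0,0,0,-6,9.4],[0.9,-4,0,0,0,-6,9.4],[0.9,-4,0,0,0,-6,9.4],[0.9,-4,0,0,0,-6,9.4],[0.9,-4,0,0,0,-6,9.4],[0.9,-4,0,0,0,-6,9.4],[0.9,-4,0,0,0,-6,9.4],[0.9,-4,0,0,0,-6,9.4],[0.9,-4,0,0,0,-6,9.4],[0.9,-4,0,0,0,-6,9.4],[0.9,-4,0,0,0,-6,9.4],[0.9,-4,0,0,0,-6,9.4],[0.9,-4,0,0,0,-6,9.4]]' 20
```

```text
time_s: 2.15
ee_pos: [0.4423, -0.2342, 0.2055]
tool_rot: [-0.0, 0.887, -0.462, 0.0]
wrist_force: [0.8, 1.1, 0.3]
grip_width: 0.0938
```

```bash
python3 -m inch '[[0.6,-4.4,-2,0,0,0,9.4],[0.6,-4.4,-2,0,0,0,9.4],[0,0,0,0,0,0,9.4]]'
python3 - <<'E'
from h import *
d=shot('wrist','w1.png');print(status.read_state()['ee_pos'])
E
```

```text
time_s: 2.45
ee_pos: [0.4515, -0.3258, 0.1626]
tool_rot: [0.002, 0.886, -0.463, -0.002]
wrist_force: [-0.6, 0.3, -0.9]
grip_width: 0.094
[ 0.4522968  -0.32324264  0.16368905]
```

View pics/w1.png

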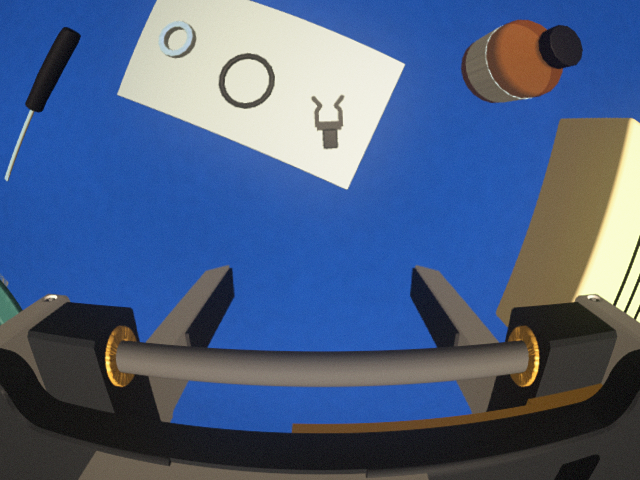

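Run:
```python
from h import *
d=load('w1.png');f=d['frame'][:,:,::-1]
cv2.imwrite('pics/z1.png',cv2.resize(f[85:160,290:370],None,fx=8,fy=8,interpolation=2))
```

```text
(no output)
```

View pics/z1.png

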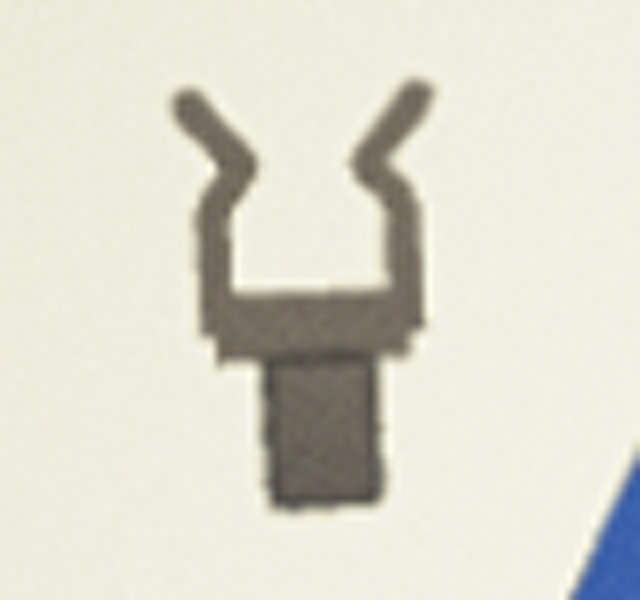

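Run:
```python
from h import *
d=load('w1.png')
def Z(u,v):return (290+u/8-.44,85+v/8-.44)
tips=ray(d,[Z(187,104),Z(418,94),Z(240,165),Z(368,165)],.007,True)
gt=ray(d,[Z(262,357),Z(377,355),Z(382,495),Z(271,503)],.039,True)
print(tips.round(4),gt.round(4),gt.mean(0).round(4))
m=tips[:2].mean(0);m2=tips[2:].mean(0);g=gt.mean(0)
print(np.linalg.norm(tips[0]-tips[1]),np.linalg.norm(m-g))
for a,b in((m,g),(m2,g)):print(np.degrees(np.arctan2(*(a-b)[[1,0]])),np.linalg.norm((a-b)[:2]))
v=tips[0]-tips[1];print(np.degrees(np.arctan2(v[1],v[0]))-90)
from scipy.spatial.transform import Rotation as R
s=status.read_state();q=s['tool_rot'];r=R.from_quat(np.r_[q[1:],q[0]]).as_matrix();print(r.round(3),s['ee_pos'],np.degrees(np.arctan2(r[1,0],r[0,0])))
print(topix(d,[s['ee_pos']],True))
```

```text
[[ 0.5369 -0.2558  0.007 ]
 [ 0.5526 -0.2761  0.007 ]
 [ 0.5345 -0.2646  0.007 ]
 [ 0.5427 -0.2762  0.007 ]] [[ 0.5174 -0.2795  0.039 ]
 [ 0.5243 -0.2889  0.039 ]
 [ 0.5129 -0.2975  0.039 ]
 [ 0.5058 -0.2888  0.039 ]] [ 0.5151 -0.2886  0.039 ]
0.02564009706976773 0.04915865194857821
37.375887691467135 0.03731719525100263
37.69918835133402 0.029762333122674418
37.61879507829461
[[ 0.573 -0.82  -0.004]
 [-0.82  -0.573 -0.001]
 [-0.002  0.004 -1.   ]] [ 0.4522968  -0.32324264  0.16368905] -55.064191963808625
[[319.81320006 279.00809797]]
```

```bash
python3 -m inch '[[3,1.6,-2.5,0,0,2.5,5],[3.1,1.64,-4,0,0,0,4],[0,0,-4,0,0,0,4],[0,0,0,0,0,0,4],[0,0,0,0,0,0,4]]'
python3 - <<'E'
from h import *
d=shot('wrist','w2.png');s=status.read_state();print(s['ee_pos'],s['tool_rot'],topix(d,[s['ee_pos'],[.5151,-.2886,.039]],True))
E
```

```text
time_s: 3.0
ee_pos: [0.5131, -0.2892, 0.0641]
tool_rot: [0.0, 0.898, -0.441, -0.0]
wrist_force: [-0.0, -0.2, 0.2]
grip_width: 0.0573
[ 0.51356432 -0.28972612  0.06500572] [ 1.66970606e-05  8.97563604e-01 -4.40884198e-01  8.37599824e-04] [[324.50838367 282.59380536]
 [324.26003936 262.88902527]]
```

View pics/w2.png

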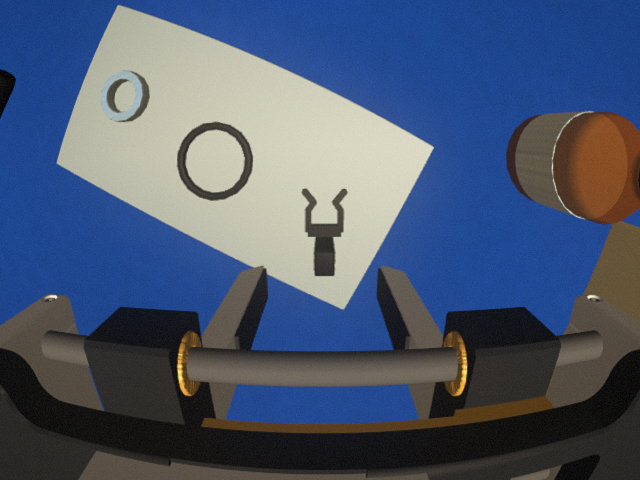

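```bash
python3 -m inch '[[0,0,-3,0,0,0,4],[0,0,-2.2,0,0,0,4],[0,0,0,0,0,0,4],[0,0,0,0,0,0,4]]'
python3 - <<'E'
from h import *
d=shot('wrist','w3.png');s=status.read_state();print(s['ee_pos'],s['tool_rot'],topix(d,[s['ee_pos'],[.5151,-.2886,.039]],True))
f=d['frame'][:,:,::-1];cv2.imwrite('pics/z3.png',cv2.resize(f[180:330,230:430],None,fx=4,fy=4,interpolation=2))
E
```

```text
time_s: 3.45
ee_pos: [0.5139, -0.29, 0.013]
tool_rot: [-0.0, 0.898, -0.441, 0.001]
wrist_force: [0.5, 0.4, 0.3]
grip_width: 0.0401
[ 0.51413964 -0.28999381  0.0131555 ] [-7.16049009e-05  8.97578913e-01 -4.40851990e-01  1.27004304e-03] [[323.35854726 281.85704043]
 [322.59506827 299.6054555 ]]
```

View pics/z3.png

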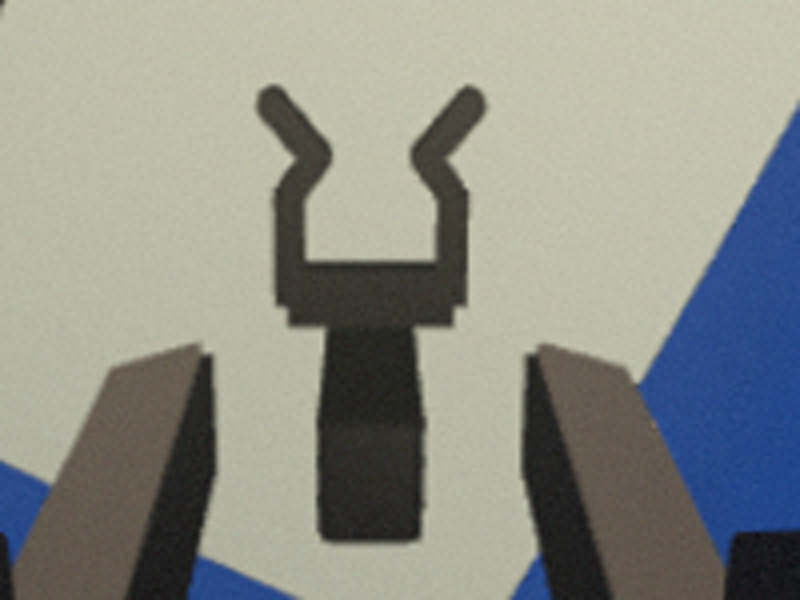

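```bash
python3 -m inch '[[0.1,0.1,-0.5,0,0,0,4],[0,0,0,0,0,0,2],[0,0,0,0,0,0,1],[0,0,0,0,0,0,0.5],[0,0,0,0,0,0,0.5],[0,0,0,0,0,0,0.5]]' 40
python3 - <<'E'
from h import *
s=status.read_state();print(s['ee_pos'],s['wrist_force'],s['torque'],s['grip_width'])
E
```

```text
time_s: 4.1
ee_pos: [0.5144, -0.2884, 0.0061]
tool_rot: [0.0, 0.898, -0.441, 0.0]
wrist_force: [-0.7, -0.4, 4.7]
grip_width: 0.0118
[ 0.51442587 -0.28839217  0.00610426] [-0.68992139 -0.37116232  4.66421936] [-0.06222397  0.17778399  0.02351785] 0.011760045927816641
```

```bash
python3 -m inch '[[0,0,2,0,0,0,0.5],[0,0,3,0,0,0,0.5],[0,0,3.5,0,0,0,0.5],[0,2,3,0,0,0,0.5],[0,3.5,3,0,0,0,0.5],[0,3.5,2,0,0,0,0.5],[0,3.5,0,0,0,0,0.5],[0,3.5,0,0,0,0,0.5],[0,3.5,0,0,0,0,0.5],[0,3.5,0,0,0,0,0.5],[0,3.5,0,0,0,0,0.5],[0,3.5,0,0,0,0,0.5],[0,3.5,0,0,0,0,0.5],[0,2.5,0,0,0,0,0.5],[0.5,1.2,0,0,0,0,0.5],[0,0,0,0,0,0,0.5],[0,0,0,0,0,0,0.5],[0,0,0,0,0,0,0.5]]' 40
python3 - <<'E'
from h import *
d=shot('wrist','w4.png');shot('scene','s4.png');shot('top','t4.png');s=status.read_state();print(s['ee_pos'],s['wrist_force'],s['torque'],s['grip_width'])
E
```

```text
time_s: 5.9
ee_pos: [0.5193, 0.0822, 0.1709]
tool_rot: [0.0, 0.897, -0.442, 0.0]
wrist_force: [0.0, 0.1, 0.6]
grip_width: 0.0117
[0.51927457 0.08283151 0.17088687] [-0.92876215 -0.45490685  0.38968378] [-0.0314585   0.1740766  -0.00731267] 0.012034475109170611
```

View pics/w4.png

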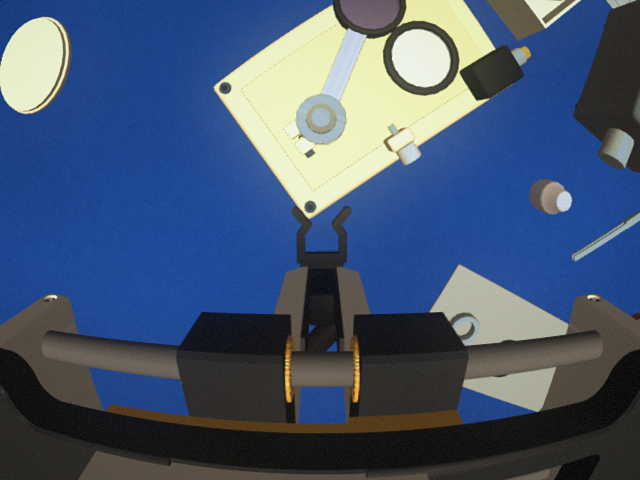

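Run:
```python
from h import *
f=load('w4.png')['frame'][:,:,::-1]
a=cv2.resize(f[85:275,270:370],None,fx=4,fy=4,interpolation=2)
cv2.imwrite('pics/z4.png',cv2.resize(f[85:155,285:360],None,fx=8,fy=8,interpolation=2))
cv2.imwrite('pics/z4b.png',cv2.resize(f[200:275,285:360],None,fx=8,fy=8,interpolation=2))
s=load('scene0.png')['frame'][:,:,::-1]
cv2.imwrite('pics/z4c.png',cv2.resize(s[222:262,350:382],None,fx=14,fy=14,interpolation=2))
```

```text
(no output)
```

View pics/z4.png

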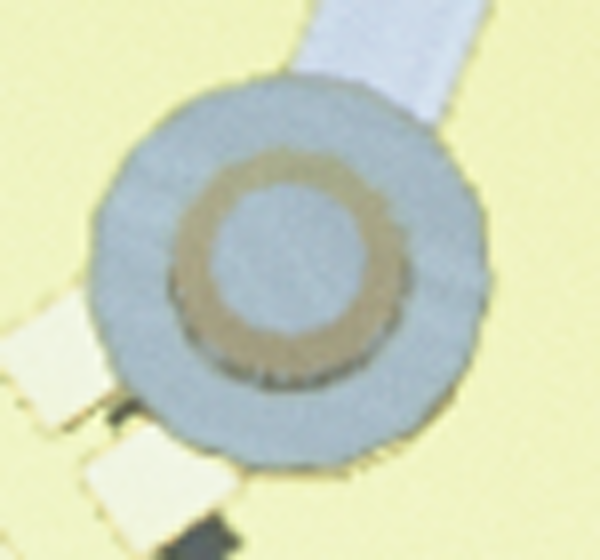

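View pics/z4b.png

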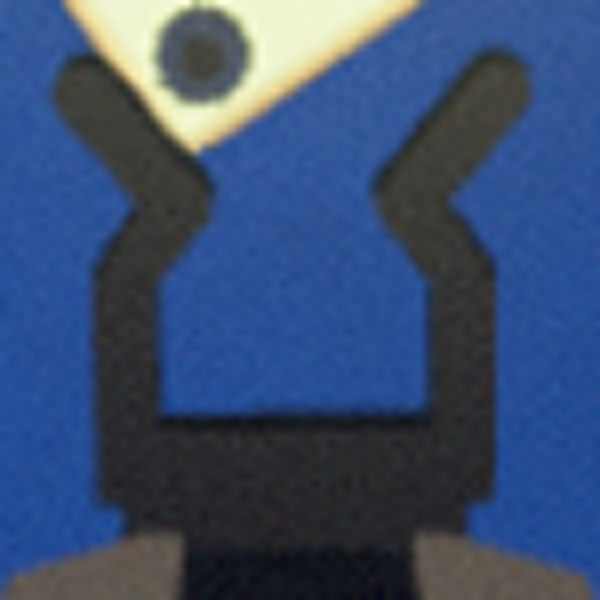

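View pics/z4c.png

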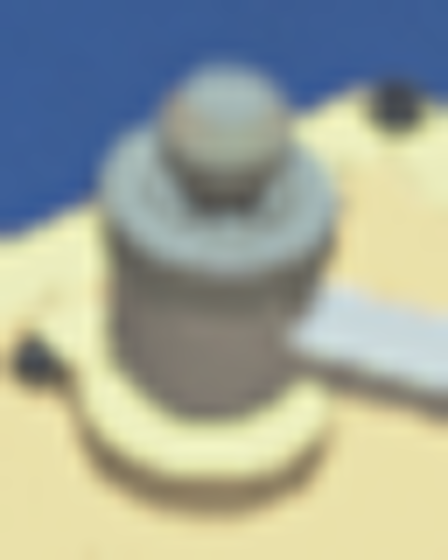

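Run:
```python
from h import *
from scipy.optimize import least_squares as LS
w=load('w4.png');s=load('scene0.png');t=load('top0.png')
Zw=lambda u,v:np.array([285+u/8-.44,85+v/8-.44]);Zb=lambda u,v:np.array([285+u/8-.44,200+v/8-.44]);Zs=lambda u,v:np.array([350+u/14-.46,222+v/14-.46])
a=np.linspace(0,2*np.pi,73)[:-1]
def circ(d,x,y,z,r,fish):return topix(d,np.c_[x+r*np.cos(a),y+r*np.sin(a),0*a+z],fish)
def ext(p):return np.array([p[:,0].min(),p[:,0].max(),p[:,1].min(),p[:,1].max()])
def bb(Z,l,r,tp,b):return np.array([Z(l,0)[0],Z(r,0)[0],Z(0,tp)[1],Z(0,b)[1]])
mw=bb(Zw,92,488,73,472); mh=bb(Zw,172,410,148,384); ms=bb(Zs,101,339,0,275)
def res(p,sep=False):
    x,y,h=p
    rw=ext(circ(w,x,y,.077+h,.0185,True))-mw
    rs=(ext(circ(s,x,y,.077+h,.0185,False))-ms)[[0,1,3]]
    return np.r_[rw,rs*1.0]
o=LS(res,[.587,.135,.01]);print(o.x,o.fun.round(2))
o2=LS(lambda p:res(p)[:4],[.587,.135,.01]);print('wrist only',o2.x,o2.fun.round(2))
for h in(0,.005,.01,.015,.02):
    print(h,[LS(lambda p:res([p[0],p[1],h])[4:],[.587,.135]).x.round(4),LS(lambda p:res([p[0],p[1],h])[:4],[.587,.135]).x.round(4)])
# clip in hand
st=np.array([.51927,.08283,.17088])
for z in(.168,.172):
  tp=ray(w,[Zb(85,85),Zb(500,82),Zb(210,190),Zb(376,190)],z,True);m=tp[:2].mean(0)-st;m2=tp[2:].mean(0)-st
  u=np.array([.793,.609]);n=np.array([-.609,.793])
  print(z,m[:2]@u,m[:2]@n,m2[:2]@u,m2[:2]@n,np.linalg.norm(tp[0]-tp[1]))
```

```text
[0.58826529 0.13695795 0.00069393] [-0.81  0.7  -0.08  0.15 -0.15  0.31  0.46]
wrist only [ 0.58852751  0.13712033 -0.00415599] [-0.31  0.31  0.32 -0.32]
0 [array([0.5868, 0.1387]), array([0.5883, 0.137 ])]
0.005 [array([0.59  , 0.1339]), array([0.5881, 0.1368])]
0.01 [array([0.5932, 0.1291]), array([0.5879, 0.1366])]
0.015 [array([0.5964, 0.1242]), array([0.5877, 0.1364])]
0.02 [array([0.5996, 0.1194]), array([0.5874, 0.1362])]
0.168 0.03702519901350903 0.0004969446537480962 0.030187688826653267 0.00045516403050385057 0.02594904538600722
0.172 0.03778054677827872 0.00049478407459409 0.031092895114246257 0.00045391916223156347 0.025380317076439493
```

```bash
python3 -m inch '[[1.6,1.3,-1,0,0,0,0.5],[1.7,1.3,-2,0,0,0,0.5],[0,0,-2,0,0,0,0.5],[0,0,-1.5,0,0,0,0.5],[0,0,0,0,0,0,0.5],[0,0,0,0,0,0,0.5],[0,0,0,0,0,0,0.5]]' 40
python3 - <<'E'
from h import *
d=shot('wrist','w5.png');s=status.read_state();print(s['ee_pos'],s['wrist_force'],s['torque'],s['grip_width'])
cv2.imwrite('pics/z5.png',cv2.resize(d['frame'][130:290,240:400,::-1],None,fx=3.7,fy=3.7,interpolation=2))
E
```

```text
time_s: 6.75
ee_pos: [0.5527, 0.1096, 0.1069]
tool_rot: [-0.001, 0.898, -0.441, 0.0]
wrist_force: [-0.2, -0.1, 0.1]
grip_width: 0.0117
[0.5526879  0.10975992 0.1068349 ] [ 0.42916793 -0.61783694 -1.13922311] [-0.06768296  0.13586915 -0.04391134] 0.011937087738713947
```

View pics/z5.png

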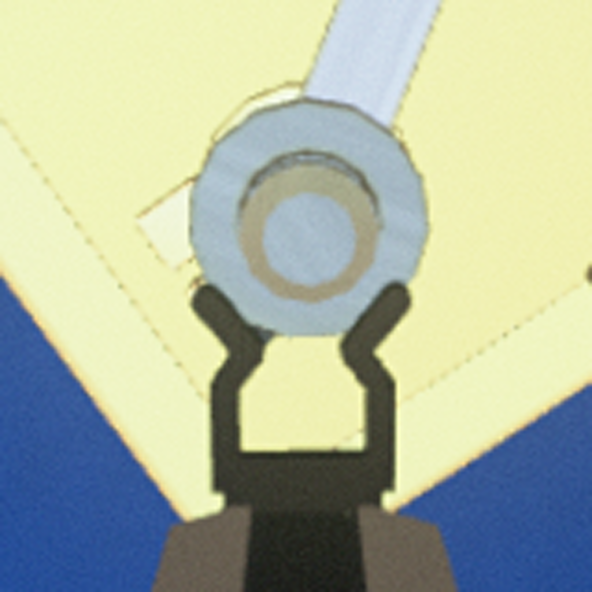

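Run:
```python
from h import *
from scipy.optimize import least_squares as LS
w=load('w5.png');print(w['mtx'])
Z=lambda u,v:(240+u/3.7-.4,130+v/3.7-.4)
a=np.linspace(0,2*np.pi,73)[:-1]
def circ(x,y,z,r):
  p=topix(w,np.c_[x+r*np.cos(a),y+r*np.sin(a),0*a+z],True);return np.array([p[:,0].min(),p[:,0].max(),p[:,1].min(),p[:,1].max()])
m=np.array([Z(190,0)[0],Z(428,0)[0],Z(0,99)[1],Z(0,336)[1]]);mh=np.array([Z(240,0)[0],Z(381,0)[0],Z(0,160)[1],Z(0,301)[1]])
for h in(0,.005,.01,.02):
  o=LS(lambda p:circ(p[0],p[1],.077+h,.0185)-m,[.588,.137]);o2=LS(lambda p:circ(p[0],p[1],.091+h,.01)-mh,[.588,.137]);print(h,o.x.round(4),o.fun.round(2),o2.x.round(4),o2.fun.round(2))
st=np.array([.5527,.1097,.1068]);u=np.array([.793,.609]);n=np.array([-.609,.793])
tp=ray(w,[Z(206,300),Z(399,298),Z(263,350),Z(342,350)],.108,True)
for k in(0,2):
  c=tp[k:k+2,:2].mean(0);print(c.round(4),(c-st[:2])@u,(c-st[:2])@n)
  print('post rel', (o.x-c)@u,(o.x-c)@n)
```

```text
[[371.64829954   0.         321.8103808 ]
 [  0.         371.64829954 234.24792581]
 [  0.           0.           1.        ]]
0 [0.5881 0.1368] [-0.35  0.36 -0.13  0.14] [0.5882 0.1367] [ 0.22 -0.22  0.43 -0.45]
0.005 [0.5886 0.1372] [-1.14  1.15 -0.88  0.95] [0.5887 0.1371] [-0.27  0.27 -0.04  0.05]
0.01 [0.589  0.1376] [-1.97  1.98 -1.66  1.81] [0.5892 0.1376] [-0.79  0.79 -0.55  0.58]
0.02 [0.59   0.1384] [-3.76  3.77 -3.36  3.65] [0.5903 0.1385] [-1.92  1.92 -1.63  1.72]
[0.5822 0.1335] 0.03788449135531834 0.0009146315967164954
post rel 0.009127905021120748 -0.0008819855890561516
[0.5767 0.1293] 0.030955486764571685 0.0008916310340542507
post rel 0.016056909611867398 -0.000858985026393906
```

```bash
python3 -m inch '[[0.06,-0.08,-0.5,0,0,0,0.5],[0,0,-0.5,0,0,0,0.5],[0,0,-0.3,0,0,0,0.5],[0,0,-0.2,0,0,0,0.5],[0,0,0,0,0,0,0.5],[0,0,0,0,0,0,0.5]]' 40
python3 -m inch '[[0,0,-0.2,0,0,0,0.5],[0,0,-0.2,0,0,0,0.5],[0,0,0,0,0,0,0.5]]'
python3 -m inch '[[0,0,-0.1,0,0,0,0.5],[0,0,-0.1,0,0,0,0.5],[0,0,0,0,0,0,0.5]]'
```

```text
time_s: 7.4
ee_pos: [0.5529, 0.109, 0.0909]
tool_rot: [0.0, 0.898, -0.441, -0.0]
wrist_force: [0.2, 0.2, -0.6]
grip_width: 0.0118
time_s: 7.7
ee_pos: [0.5527, 0.109, 0.0866]
tool_rot: [0.0, 0.898, -0.441, -0.0]
wrist_force: [-0.5, 0.1, -0.9]
grip_width: 0.0117
time_s: 8.0
ee_pos: [0.5528, 0.109, 0.0847]
tool_rot: [0.0, 0.898, -0.441, -0.0]
wrist_force: [0.5, -0.4, -0.2]
grip_width: 0.0119
```

```bash
python3 -m inch '[[0,0,-0.1,0,0,0,0.5],[0,0,-0.1,0,0,0,0.5],[0,0,0,0,0,0,0.5]]'
python3 -m inch '[[0,0,-0.1,0,0,0,0.5],[0,0,0,0,0,0,0.5]]'
python3 - <<'E'
from h import *
d=shot('scene','s6.png');s=status.read_state();print(s['ee_pos'],s['wrist_force'],s['torque'])
cv2.imwrite('pics/z6.png',cv2.resize(d['frame'][215:265,330:400,::-1],None,fx=10,fy=10,interpolation=2))
E
```

```text
time_s: 8.3
ee_pos: [0.5534, 0.109, 0.0834]
tool_rot: [-0.0, 0.898, -0.441, 0.0]
wrist_force: [-2.6, 0.0, 10.1]
grip_width: 0.0117
time_s: 8.5
ee_pos: [0.5536, 0.1089, 0.0827]
tool_rot: [-0.001, 0.898, -0.441, 0.0]
wrist_force: [-3.7, -0.4, 13.2]
grip_width: 0.0121
[0.5536137  0.10894638 0.08270957] [-2.95757383 -0.35519805 12.8769884 ] [-0.02134898  0.49764341  0.00848012]
```

View pics/z6.png

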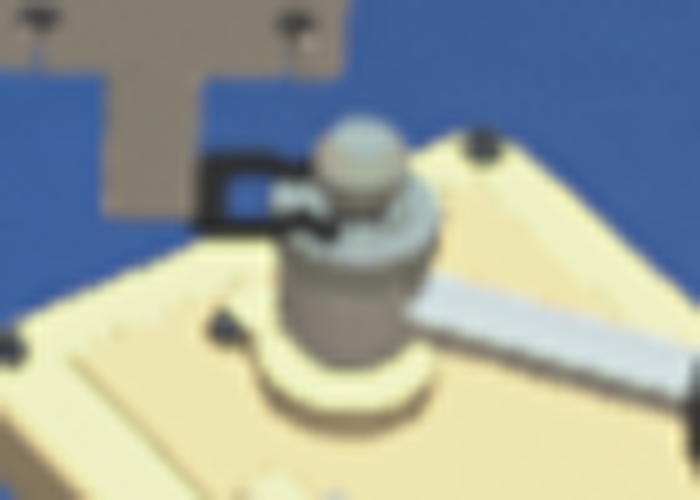

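```bash
python3 -m inch '[[0,0,0.15,0,0,0,0.5],[0,0,0,0,0,0,0.5],[0,0,0,0,0,0,0.5]]'
python3 - <<'E'
from h import *
d=shot('wrist','w7.png');s=status.read_state();print(s['ee_pos'],s['wrist_force'],s['torque'])
cv2.imwrite('pics/z7.png',cv2.resize(d['frame'][130:290,240:400,::-1],None,fx=3.7,fy=3.7,interpolation=2))
E
```

```text
time_s: 8.85
ee_pos: [0.5528, 0.109, 0.0832]
tool_rot: [0.0, 0.898, -0.441, -0.0]
wrist_force: [-0.5, -0.3, -0.8]
grip_width: 0.0119
[0.55274617 0.10898708 0.08317165] [0.09330989 0.16625599 1.1775131 ] [-0.00826281  0.09302804  0.02103123]
```

View pics/z7.png

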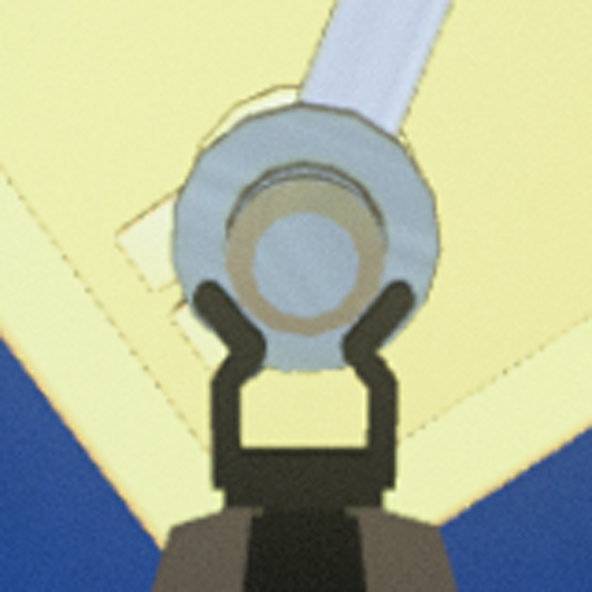

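```bash
python3 -m inch '[[0,0,-0.04,0,0,0,0.5],[0,0,0,0,0,0,0.5],[0,0,0,0,0,0,0.5]]'
python3 -m inch '[[0.08,0.06,0,0,0,0,0.5],[0.08,0.06,0,0,0,0,0.5],[0.08,0.06,0,0,0,0,0.5],[0.08,0.06,0,0,0,0,0.5],[0,0,0,0,0,0,0.5]]'
python3 -m inch '[[0.08,0.06,0,0,0,0,0.5],[0.08,0.06,0,0,0,0,0.5],[0.08,0.06,0,0,0,0,0.5],[0,0,0,0,0,0,0.5]]'
```

```text
time_s: 9.2
ee_pos: [0.5529, 0.109, 0.083]
tool_rot: [-0.0, 0.898, -0.441, -0.0]
wrist_force: [-1.2, -1.0, 3.1]
grip_width: 0.0117
time_s: 9.7
ee_pos: [0.5563, 0.1114, 0.083]
tool_rot: [-0.0, 0.898, -0.441, 0.0]
wrist_force: [-0.6, -0.2, 5.5]
grip_width: 0.0116
time_s: 10.1
ee_pos: [0.5588, 0.1132, 0.0831]
tool_rot: [-0.0, 0.898, -0.441, 0.0]
wrist_force: [-1.5, -0.8, 6.1]
grip_width: 0.0117
```

```bash
python3 -m inch '[[0.08,0.06,0.03,0,0,0,0.5],[0,0,0,0,0,0,0.5]]'
python3 -m inch '[[0.08,0.06,0,0,0,0,0.5],[0,0,0,0,0,0,0.5]]'
python3 - <<'E'
from h import *
d=shot('wrist','w8.png');s=status.read_state();print(s['ee_pos'],s['wrist_force'],s['torque'])
cv2.imwrite('pics/z8.png',cv2.resize(d['frame'][130:290,240:400,::-1],None,fx=3.7,fy=3.7,interpolation=2))
d=shot('scene','s8.png');
cv2.imwrite('pics/z8s.png',cv2.resize(d['frame'][220:260,340:390,::-1],None,fx=12,fy=12,interpolation=2))
E
```

```text
time_s: 10.3
ee_pos: [0.5592, 0.1137, 0.0832]
tool_rot: [0.0, 0.898, -0.441, -0.0]
wrist_force: [-2.8, -1.2, 6.1]
grip_width: 0.0117
time_s: 10.5
ee_pos: [0.5598, 0.114, 0.0832]
tool_rot: [0.0, 0.898, -0.441, -0.0]
wrist_force: [-4.8, -2.3, 7.1]
grip_width: 0.012
[0.55976552 0.11400701 0.08318391] [-5.66533577 -2.88703102  6.98165734] [-0.64040821  1.08760585  0.0264577 ]
```

View pics/z8.png

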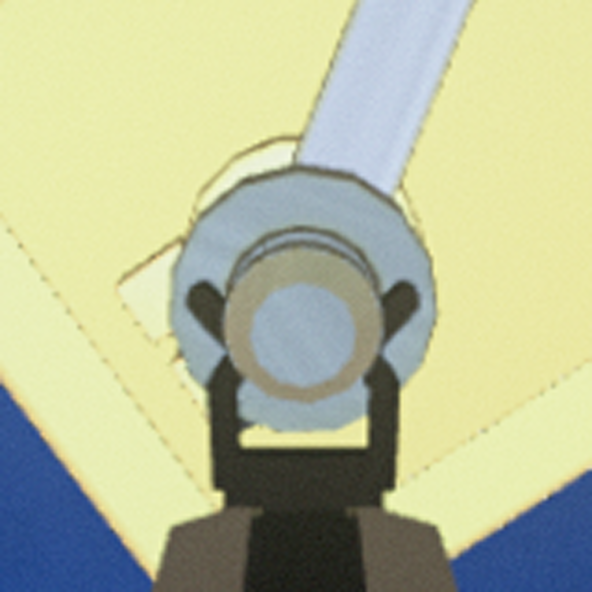

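View pics/z8s.png

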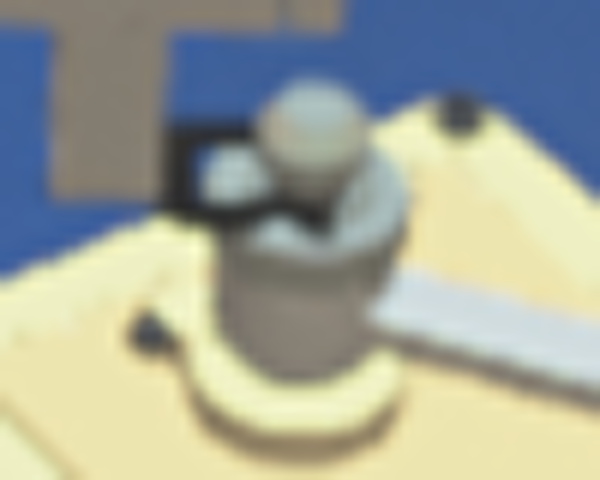

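```bash
python3 -m inch '[[0.08,0.06,0.03,0,0,0,0.5],[0,0,0,0,0,0,0.5]]'
python3 -m inch '[[0.08,0.06,0,0,0,0,0.5],[0,0,0,0,0,0,0.5]]'
```

```text
time_s: 10.8
ee_pos: [0.5603, 0.1145, 0.0833]
tool_rot: [0.001, 0.898, -0.441, -0.001]
wrist_force: [-5.5, -3.5, 6.2]
grip_width: 0.0116
time_s: 11.0
ee_pos: [0.561, 0.1151, 0.0833]
tool_rot: [0.001, 0.898, -0.441, -0.001]
wrist_force: [-4.5, -3.4, 5.4]
grip_width: 0.0116
```

```bash
python3 -m inch '[[0.08,0.06,0,0,0,0,0.5],[0,0,0,0,0,0,0.5]]'
python3 -m inch '[[0.08,0.06,0,0,0,0,0.5],[0,0,0,0,0,0,0.5]]'
python3 -m inch '[[0.08,0.06,0,0,0,0,0.5],[0,0,0,0,0,0,0.5]]'
python3 -m inch '[[0.08,0.06,0,0,0,0,0.5],[0,0,0,0,0,0,0.5]]'
```

```text
time_s: 11.2
ee_pos: [0.5619, 0.1157, 0.0834]
tool_rot: [0.001, 0.898, -0.441, -0.0]
wrist_force: [-6.2, -2.9, 8.5]
grip_width: 0.0117
time_s: 11.4
ee_pos: [0.5628, 0.1163, 0.0834]
tool_rot: [0.0, 0.898, -0.441, -0.0]
wrist_force: [-5.6, -2.6, 8.8]
grip_width: 0.0114
time_s: 11.6
ee_pos: [0.5638, 0.1171, 0.0835]
tool_rot: [0.0, 0.898, -0.441, -0.0]
wrist_force: [-3.9, -1.7, 6.9]
grip_width: 0.0115
time_s: 11.8
ee_pos: [0.5649, 0.118, 0.0836]
tool_rot: [-0.0, 0.898, -0.441, -0.0]
wrist_force: [-0.5, 0.2, 5.4]
grip_width: 0.0119
```

```bash
python3 -m inch '[[0.08,0.06,0,0,0,0,0.5],[0,0,0,0,0,0,0.5]]'
python3 -m inch '[[0.08,0.06,0,0,0,0,0.5],[0,0,0,0,0,0,0.5]]'
python3 -m inch '[[0.08,0.06,0,0,0,0,0.5],[0,0,0,0,0,0,0.5]]'
```

```text
time_s: 12.0
ee_pos: [0.566, 0.1189, 0.0836]
tool_rot: [-0.0, 0.898, -0.441, 0.0]
wrist_force: [2.0, 1.8, 2.4]
grip_width: 0.0118
time_s: 12.2
ee_pos: [0.5668, 0.1195, 0.0836]
tool_rot: [-0.0, 0.898, -0.441, 0.0]
wrist_force: [1.4, 2.3, 5.3]
grip_width: 0.0117
time_s: 12.4
ee_pos: [0.5675, 0.1199, 0.0836]
tool_rot: [-0.0, 0.898, -0.441, 0.0]
wrist_force: [0.0, 0.7, 6.1]
grip_width: 0.0115
```

Run:
```python
from h import *
d=shot('wrist','w9.png');s=status.read_state();print(s['ee_pos'],s['wrist_force'],s['torque'])
cv2.imwrite('pics/z9.png',cv2.resize(d['frame'][150:310,240:400,::-1],None,fx=3.7,fy=3.7,interpolation=2))
```

```text
[0.5674775  0.11998001 0.08365706] [-0.7396669   0.59232042  5.85312667] [0.15116289 0.21361006 0.01854354]
```

View pics/z9.png

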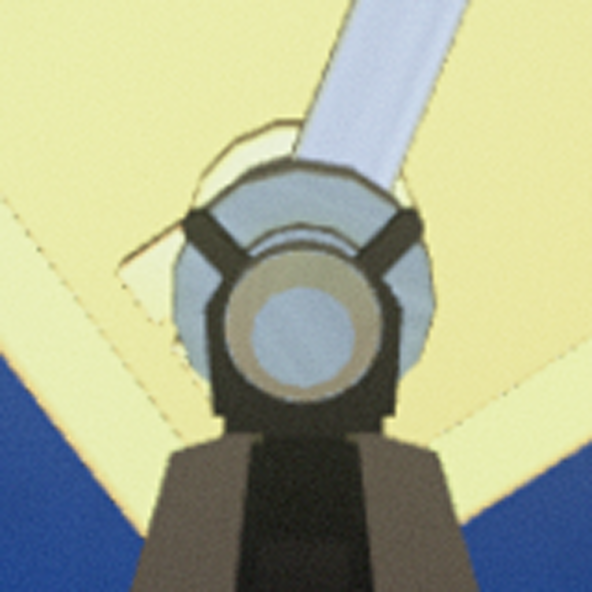

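Run:
```python
from h import *
from scipy.optimize import least_squares as LS
w=load('w9.png');h=.004
Z=lambda u,v:(240+u/3.7-.4,150+v/3.7-.4)
a=np.linspace(0,2*np.pi,73)[:-1]
def circ(x,y,z,r):
  p=topix(w,np.c_[x+r*np.cos(a),y+r*np.sin(a),0*a+z],True);return np.array([p[:,0].min(),p[:,0].max(),p[:,1].min(),p[:,1].max()])
mh=np.array([Z(223,0)[0],Z(382,0)[0],Z(0,245)[1],Z(0,404)[1]]);mc=np.array([Z(173,0)[0],Z(436,0)[0],Z(0,157)[1],0])
u=np.array([.793,.609]);n=np.array([-.609,.793])
for h in(.0,.002,.004):
  o2=LS(lambda p:circ(p[0],p[1],.091+h,.01)-mh,[.588,.137]);o=LS(lambda p:(circ(p[0],p[1],.077+h,.0185)-mc)[:3],[.588,.137]);print(h,'head',o2.x,o2.fun.round(2),'collar',o.x,o.fun.round(2))
  tp=ray(w,[Z(194,220),Z(415,217)],.081+h,True)[:,:2];tm=tp.mean(0)
  print('tip width',np.linalg.norm(tp[0]-tp[1]))
  for q in(o2.x,o.x):c=tm-.0139*u-q;print('  centre rel post along,lat',c@u,c@n)
```

```text
0.0 head [0.58743882 0.13648744] [ 0.68 -0.68  1.33 -1.43] collar [0.58884324 0.13722597] [-0.24  0.24  0.01]
tip width 0.029845708862358322
  centre rel post along,lat -0.0016307173009139087 -0.00022150761702532837
  centre rel post along,lat -0.0031941882072620375 4.813395863206972e-05
0.002 head [0.58785409 0.13680779] [ 0.44 -0.44  1.11 -1.19] collar [0.58905459 0.13739213] [-0.62  0.62  0.03]
tip width 0.0295183784131688
  centre rel post along,lat -0.0017862378551824754 -0.00021912075125257504
  centre rel post along,lat -0.003094094096550136 4.860419762641307e-05
0.004 head [0.58826923 0.13712804] [ 0.19 -0.19  0.88 -0.94] collar [0.58926576 0.13755815] [-1.    1.01  0.05]
tip width 0.02919104796397939
  centre rel post along,lat -0.0019415954748937265 -0.00021673310889718797
  centre rel post along,lat -0.0029937800568742975 4.907781325455702e-05
```

```bash
python3 -m inch '[[0.04,0.03,0.02,0,0,0,0.5],[0,0,0,0,0,0,0.5]]'
python3 -m inch '[[0.04,0.03,0,0,0,0,0.5],[0,0,0,0,0,0,0.5]]'
python3 -m inch '[[0.04,0.03,0,0,0,0,0.5],[0,0,0,0,0,0,0.5]]'
```

```text
time_s: 12.65
ee_pos: [0.5678, 0.1202, 0.0837]
tool_rot: [-0.0, 0.898, -0.441, 0.0]
wrist_force: [0.4, 1.4, 4.2]
grip_width: 0.012
time_s: 12.85
ee_pos: [0.5681, 0.1204, 0.0837]
tool_rot: [0.0, 0.898, -0.441, -0.0]
wrist_force: [-0.7, 1.1, 3.9]
grip_width: 0.012
time_s: 13.05
ee_pos: [0.5684, 0.1206, 0.0837]
tool_rot: [0.0, 0.898, -0.441, -0.0]
wrist_force: [-1.9, 0.6, 5.0]
grip_width: 0.0117
```

```bash
python3 -m inch '[[0.04,0.03,0,0,0,0,0.5],[0,0,0,0,0,0,0.5]]'
python3 -m inch '[[0.04,0.03,0,0,0,0,0.5],[0,0,0,0,0,0,0.5]]'
python3 - <<'E'
from h import *
d=shot('wrist','w10.png');s=status.read_state();print(s['ee_pos'],s['wrist_force'],s['torque'])
cv2.imwrite('pics/z10.png',cv2.resize(d['frame'][150:310,240:400,::-1],None,fx=3.7,fy=3.7,interpolation=2))
E
```

```text
time_s: 13.25
ee_pos: [0.5687, 0.1208, 0.0837]
tool_rot: [0.0, 0.898, -0.441, -0.0]
wrist_force: [-2.8, -1.0, 6.1]
grip_width: 0.0121
time_s: 13.45
ee_pos: [0.569, 0.121, 0.0837]
tool_rot: [0.0, 0.898, -0.441, -0.0]
wrist_force: [-3.5, -1.9, 7.7]
grip_width: 0.0116
[0.56894064 0.12098359 0.08372947] [-3.64949736 -1.87719371  6.52050332] [-0.28668583  0.94153732  0.00594733]
```

View pics/z10.png

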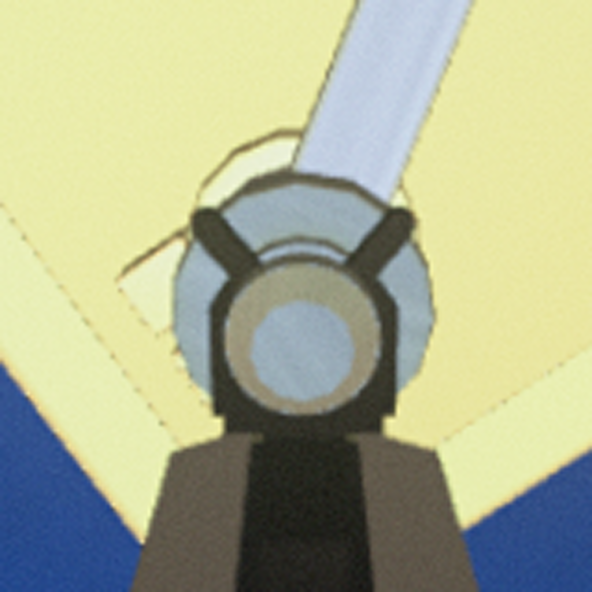

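Run:
```python
from h import *
from scipy.optimize import least_squares as LS
w=load('w10.png')
Z=lambda u,v:(240+u/3.7-.4,150+v/3.7-.4)
a=np.linspace(0,2*np.pi,73)[:-1]
def circ(x,y,z,r):
  p=topix(w,np.c_[x+r*np.cos(a),y+r*np.sin(a),0*a+z],True);return np.array([p[:,0].min(),p[:,0].max(),p[:,1].min(),p[:,1].max()])
mh=np.array([Z(223,0)[0],Z(382,0)[0],Z(0,259)[1],Z(0,415)[1]]);mc=np.array([Z(172,0)[0],Z(434,0)[0],Z(0,170)[1],0])
u=np.array([.793,.609]);n=np.array([-.609,.793])
for h in(.002,.004):
  o2=LS(lambda p:circ(p[0],p[1],.091+h,.01)-mh,[.588,.137]);o=LS(lambda p:(circ(p[0],p[1],.077+h,.0185)-mc)[:3],[.588,.137]);print(h,'head',o2.x,o2.fun.round(2),'collar',o.x,o.fun.round(2))
  tp=ray(w,[Z(202,220),Z(403,218)],.081+h,True)[:,:2];tm=tp.mean(0)
  print('tip width',np.linalg.norm(tp[0]-tp[1]))
  for q in(o2.x,o.x):c=tm-.0139*u-q;print('  centre rel post along,lat',c@u,c@n)
```

```text
0.002 head [0.5879963  0.13681425] [ 0.49 -0.49  0.82 -0.89] collar [0.58897241 0.13749423] [-0.67  0.67  0.03]
tip width 0.026839697183928347
  centre rel post along,lat -0.00019580693768967683 5.247696168667482e-05
  centre rel post along,lat -0.0013839737722805947 0.00010770439901240317
0.004 head [0.58842908 0.13714711] [ 0.24 -0.24  0.59 -0.64] collar [0.5892022  0.13767105] [-1.05  1.05  0.05]
tip width 0.026542027099910017
  centre rel post along,lat -0.00036970804737204564 5.188439493871322e-05
  centre rel post along,lat -0.001301871749308685 0.00010722707246591648
```

```bash
python3 -m inch '[[0,0,0.06,0,0,0,0.5],[0,0,0,0,0,0,0.5]]'
python3 -m inch '[[0,0,0,0,0,0,3],[0,0,0,0,0,0,3],[0,0,0,0,0,0,3],[0,0,0,0,0,0,3]]'
python3 -m inch '[[-1,-0.8,1,0,0,0,3],[-1,-0.8,3,0,0,0,3],[0,0,3,0,0,0,3],[0,0,0,0,0,0,3],[0,0,0,0,0,0,3]]'
python3 - <<'E'
from h import *
d=shot('wrist','w11.png');s=status.read_state();print(s['ee_pos'],s['wrist_force'],s['torque'])
cv2.imwrite('pics/z11.png',cv2.resize(d['frame'][80:300,210:430,::-1],None,fx=2.7,fy=2.7,interpolation=2))
d=shot('scene','s11.png')
cv2.imwrite('pics/z11s.png',cv2.resize(d['frame'][210:310,310:450,::-1],None,fx=5,fy=5,interpolation=2))
E
```

```text
time_s: 13.7
ee_pos: [0.5691, 0.1212, 0.0841]
tool_rot: [0.0, 0.898, -0.441, -0.0]
wrist_force: [-0.9, -0.3, -0.2]
grip_width: 0.0118
time_s: 14.1
ee_pos: [0.5693, 0.1213, 0.0843]
tool_rot: [-0.0, 0.898, -0.441, -0.0]
wrist_force: [-0.6, 0.1, 0.2]
grip_width: 0.0294
time_s: 14.6
ee_pos: [0.5494, 0.1056, 0.1546]
tool_rot: [-0.001, 0.898, -0.441, 0.0]
wrist_force: [-0.7, 0.7, -1.2]
grip_width: 0.0299
[0.54902596 0.10554109 0.15388247] [-0.80598137  0.5176152  -0.0321872 ] [-0.07066775  0.1357452   0.04285135]
```

View pics/z11.png

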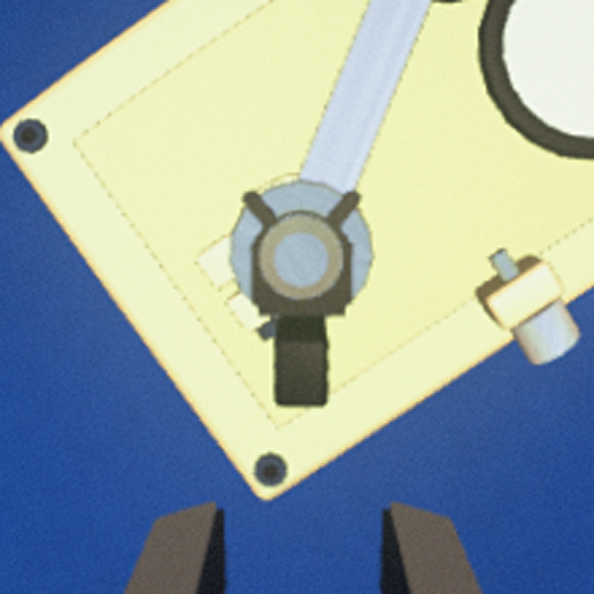

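View pics/z11s.png

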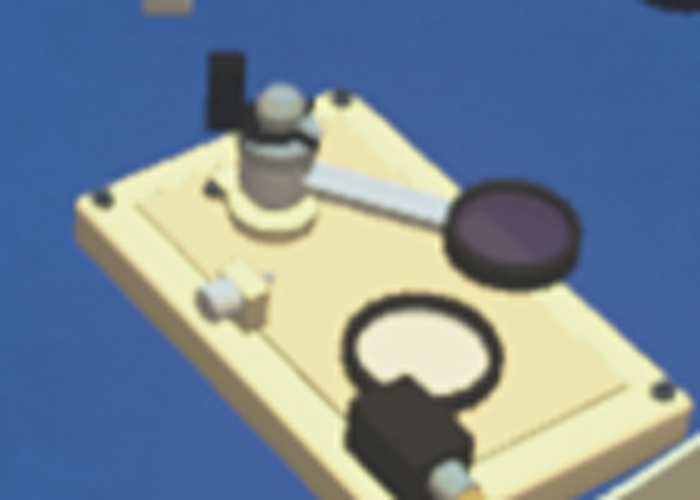

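Run:
```python
from h import *
from scipy.optimize import least_squares as LS
w=load('w11.png')
Z=lambda u,v:(210+u/2.7-.3,80+v/2.7-.3)
a=np.linspace(0,2*np.pi,73)[:-1]
def circ(x,y,z,r):
  p=topix(w,np.c_[x+r*np.cos(a),y+r*np.sin(a),0*a+z],True);return np.array([p[:,0].min(),p[:,0].max(),p[:,1].min(),p[:,1].max()])
mh=np.array([Z(259,0)[0],Z(345,0)[0],Z(0,213)[1],Z(0,300)[1]]);mc=np.array([Z(230,0)[0],Z(373,0)[0],Z(0,180)[1],0])
u=np.array([.793,.609]);n=np.array([-.609,.793])
for h in(.0,.004):
  o2=LS(lambda p:circ(p[0],p[1],.091+h,.01)-mh,[.588,.137]);o=LS(lambda p:(circ(p[0],p[1],.077+h,.0185)-mc)[:3],[.588,.137]);print(h,'head',o2.x,o2.fun.round(2),'collar',o.x,o.fun.round(2))
  tp=ray(w,[Z(251,200),Z(351,199)],.081+h,True)[:,:2];tm=tp.mean(0)
  bl=ray(w,[Z(301,406-45)],.113+h,True)[0,:2]
  print('tip width',np.linalg.norm(tp[0]-tp[1]))
  for q in(o2.x,o.x):c=tm-.0139*u-q;print('  centre rel post along,lat',c@u,c@n,'block',(bl-q)@u)
  print('cell',ray(w,[(0,0)],.06,True).shape)
```

```text
0.0 head [0.58817737 0.13654951] [ 0.67 -0.67  0.97 -1.  ] collar [0.58806417 0.13662509] [-0.2  0.2  0. ]
tip width 0.025087213549757684
  centre rel post along,lat -0.00027912346353967235 0.00030404734726150205 block -0.021524851221372095
  centre rel post along,lat -0.00023538896633635545 0.0001751754267932742 block -0.02148111672416878
cell (1, 3)
0.004 head [0.58846155 0.13676986] [ 0.42 -0.42  0.72 -0.74] collar [0.58810539 0.1366548 ] [-0.61  0.61  0.01]
tip width 0.02469115073524004
  centre rel post along,lat -0.0005051051541744618 0.0002991534950368709 block -0.021096522770955604
  centre rel post along,lat -0.00015260230698993792 0.000173500834372221 block -0.020744019923771083
cell (1, 3)
```

```bash
python3 -m inch '[[0,0,3,0,0,0,0],[0,0,2,0,0,-6.3,0],[2,2,0,0,0,-6.3,0],[2,2,0,0,0,-6.3,0],[2,2,0,0,0,-6.3,0],[2,2,0,0,0,-6.3,0],[2,2.3,0,0,0,-6.3,0],[2.2,2,0,0,0,0,0],[0,0,0,0,0,0,0],[0,0,0,0,0,0,0]]'
python3 - <<'E'
from h import *
d=shot('wrist','w12.png');d=shot('top','t12.png');s=status.read_state();print(s['ee_pos'],s['qpos'].round(2))
E
```

```text
time_s: 15.7
ee_pos: [0.671, 0.228, 0.2026]
tool_rot: [-0.001, -0.707, 0.708, 0.0]
wrist_force: [-0.2, -0.8, 0.2]
grip_width: 0.0
[0.67086894 0.22733794 0.20372044] [-0.86  0.7   0.8   1.4  -0.51  1.26 -1.59]
```

View pics/w12.png

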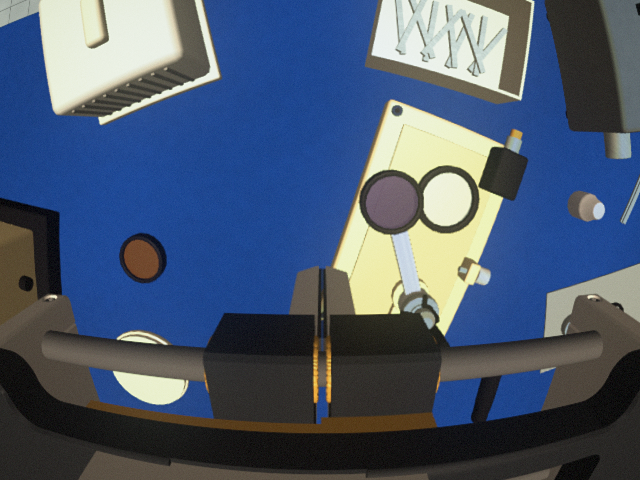

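View pics/t12.png

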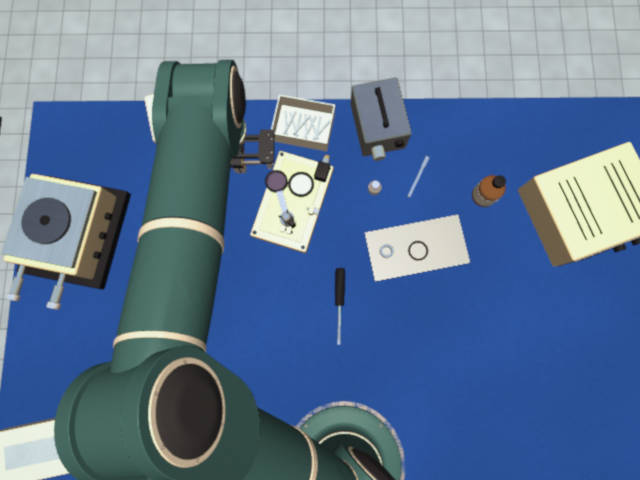

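Run:
```python
from h import *
w=load('w12.png');t=load('top0.png');s=load('scene0.png')
print('box base',ray(w,[(218,78),(100,124)],.005,True).round(3).tolist(),'top',ray(t,[(145,95),(205,85),(213,130),(163,152)],.0).round(3).tolist())
print('scene',ray(s,[(500,262),(566,274),(580,205),(520,197)],.0).round(3).tolist(),ray(s,[(507,247)],.01))
c=ray(w,[(391,202)],.066,True)[0];print('cell',c,np.degrees(np.arctan2(c[1]-.137,c[0]-.588)),'port',ray(w,[(447,198)],.039,True))
print('bin near', ray(w,[(367,63),(522,102)],.05,True))
```

```text
box base [[0.811, 0.334, 0.005], [0.775, 0.479, 0.005]] top [[0.958, 0.539, 0.0], [0.987, 0.374, 0.0], [0.854, 0.346, 0.0], [0.791, 0.479, 0.0]]
scene [[0.818, 0.335, 0.0], [0.945, 0.393, -0.0], [0.872, 0.652, 0.0], [0.744, 0.586, 0.0]] [[0.81006083 0.37930519 0.01      ]]
cell [0.68998175 0.16761541 0.066     ] 16.71000909712056 port [[0.69018956 0.10642629 0.039     ]]
bin near [[0.81354002 0.18774212 0.05      ]
 [0.78963842 0.03282325 0.05      ]]
```

```bash
python3 -m inch '[[0,0,-2,0,0,0,0],[0,0,-2.5,0,0,0,0],[0,0,-2.5,0,0,0,0],[0,0,0,0,0,0,0]]'
python3 - <<'E'
from h import *
d=shot('scene','s13.png');s=status.read_state();print(s['ee_pos'],s['qpos'].round(2),s['wrist_force'])
E
```

```text
time_s: 16.2
ee_pos: [0.6694, 0.2275, 0.1315]
tool_rot: [-0.002, -0.706, 0.708, 0.001]
wrist_force: [0.2, -0.0, 0.5]
grip_width: 0.0003
[0.67034698 0.22763598 0.13368411] [-0.84  0.76  0.77  1.46 -0.55  1.15 -1.56] [-0.49595135  0.36594091  1.88691162]
```

View pics/s13.png

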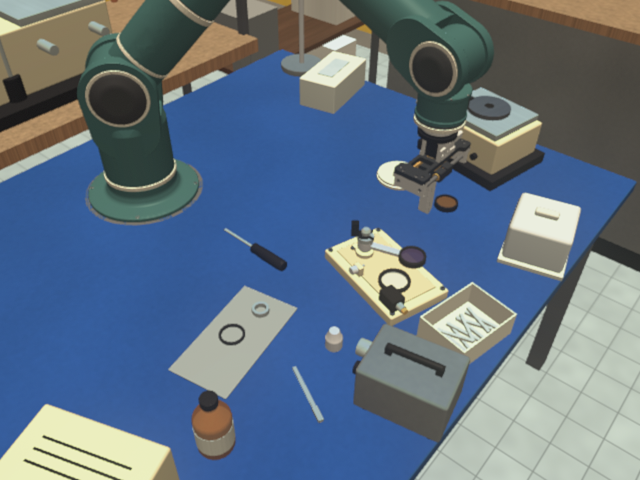

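```bash
python3 -m inch '[[0.5,0,-2.5,0,0,0,0],[0.5,0,-2.5,0,0,0,0],[0.5,0,-2,0,0,0,0],[0.5,0,-1.1,0,0,0,0],[0,0,0,0,0,0,0],[0,0,0,0,0,0,0]]'
python3 -m inch '[[0,-0.5,0,0,0,0,0],[0,-0.5,0,0,0,0,0],[0,-0.5,0,0,0,0,0],[0,-0.5,0,0,0,0,0],[0,-0.5,0,0,0,0,0],[0,0,0,0,0,0,0]]'
python3 - <<'E'
from h import *
d=shot('wrist','w14.png');s=status.read_state();print(s['ee_pos'],s['qpos'].round(2),s['wrist_force'])
E
```

```text
time_s: 16.85
ee_pos: [0.6918, 0.2281, 0.0543]
tool_rot: [0.0, -0.706, 0.708, -0.0]
wrist_force: [-0.5, -0.7, 0.5]
grip_width: 0.0002
time_s: 17.45
ee_pos: [0.6915, 0.2025, 0.0536]
tool_rot: [0.0, -0.706, 0.708, -0.0]
wrist_force: [0.5, -0.7, 0.4]
grip_width: 0.0007
[0.69128412 0.20285862 0.05341107] [-0.76  0.86  0.71  1.47 -0.61  1.04 -1.48] [ 0.09381206  0.35589514 -0.49911843]
```

View pics/w14.png

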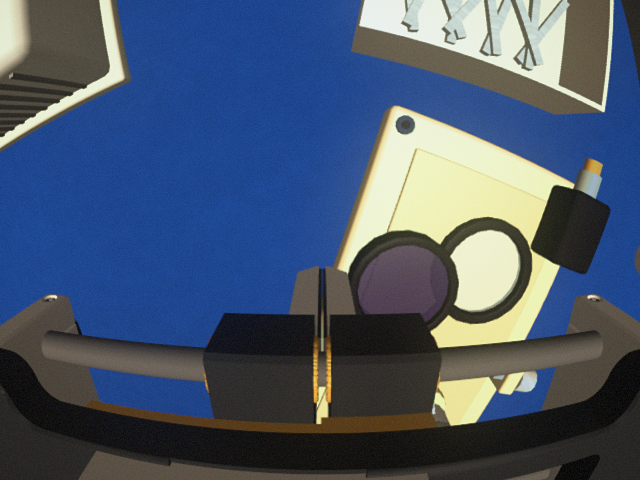

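Finger (about px 350,285) is right beside the cell's left rim. Continue pushing in -y.

```bash
python3 -m inch '[[0,-0.5,0,0,0,0,0],[0,-0.5,0,0,0,0,0],[0,-0.5,0,0,0,0,0],[0,0,0,0,0,0,0]]'
python3 -m inch '[[0,-0.5,0,0,0,0,0],[0,-0.5,0,0,0,0,0],[0,-0.5,0,0,0,0,0],[0,0,0,0,0,0,0]]'
python3 -m inch '[[0,-0.4,0,0,0,0,0],[0,-0.4,0,0,0,0,0],[0,-0.4,0,0,0,0,0],[0,0,0,0,0,0,0]]'
```

```text
time_s: 17.9
ee_pos: [0.6913, 0.187, 0.0534]
tool_rot: [-0.0, -0.706, 0.708, -0.0]
wrist_force: [0.8, 0.5, 0.1]
grip_width: 0.0005
time_s: 18.3
ee_pos: [0.6912, 0.172, 0.0534]
tool_rot: [-0.0, -0.706, 0.708, -0.0]
wrist_force: [0.5, 0.1, -0.2]
grip_width: 0.0006
time_s: 18.7
ee_pos: [0.6912, 0.1603, 0.0534]
tool_rot: [-0.0, -0.706, 0.708, -0.0]
wrist_force: [0.6, 0.3, 0.2]
grip_width: 0.0004
```

```bash
python3 -m inch '[[0,-0.4,0,0,0,0,0],[0,-0.2,0,0,0,0,0],[0,-0.2,0,0,0,0,0],[0,0,0,0,0,0,0]]'
python3 - <<'E'
from h import *
d=shot('wrist','w15.png');s=status.read_state();print(s['ee_pos'],s['qpos'].round(2),s['wrist_force'])
E
```

```text
time_s: 19.1
ee_pos: [0.6912, 0.1529, 0.0533]
tool_rot: [-0.0, -0.706, 0.708, 0.0]
wrist_force: [0.8, 0.2, 0.8]
grip_width: 0.0005
[0.69117195 0.15297759 0.05328858] [-0.71  0.84  0.71  1.51 -0.61  1.02 -1.41] [-0.33089999  0.22059395 -0.1737735 ]
```

View pics/w15.png

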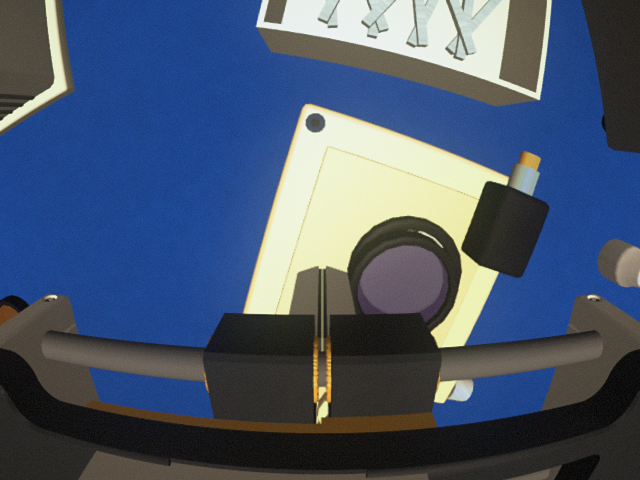

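Swinging; the cell is almost over the port. Push on in small steps until it stops.

```bash
python3 -m inch '[[0,-0.2,0,0,0,0,0],[0,-0.2,0,0,0,0,0],[0,0,0,0,0,0,0]]'
python3 -m inch '[[0,-0.1,0,0,0,0,0],[0,-0.1,0,0,0,0,0],[0,0,0,0,0,0,0]]'
python3 -m inch '[[0,-0.1,0,0,0,0,0],[0,-0.1,0,0,0,0,0],[0,0,0,0,0,0,0]]'
```

```text
time_s: 19.45
ee_pos: [0.6912, 0.1489, 0.0533]
tool_rot: [-0.0, -0.706, 0.708, 0.0]
wrist_force: [-0.0, 0.1, -0.2]
grip_width: 0.0004
time_s: 19.75
ee_pos: [0.6912, 0.1471, 0.0533]
tool_rot: [-0.0, -0.706, 0.708, 0.0]
wrist_force: [0.4, 0.6, 0.4]
grip_width: 0.0003
time_s: 20.05
ee_pos: [0.6912, 0.1457, 0.0533]
tool_rot: [0.0, -0.707, 0.708, 0.0]
wrist_force: [-0.7, 2.8, -0.6]
grip_width: 0.0002
```

```bash
python3 -m inch '[[0,-0.1,0,0,0,0,0],[0,0,0,0,0,0,0]]'
python3 -m inch '[[0,-0.1,0,0,0,0,0],[0,0,0,0,0,0,0]]'
python3 - <<'E'
from h import *
d=shot('wrist','w16.png');s=status.read_state();print(s['ee_pos'],s['wrist_force'])
c=ray(d,[(0,0)],.05,True)
E
```

```text
time_s: 20.25
ee_pos: [0.6912, 0.1455, 0.0533]
tool_rot: [0.0, -0.707, 0.707, 0.001]
wrist_force: [-0.4, 7.3, 0.1]
grip_width: 0.0006
time_s: 20.45
ee_pos: [0.6912, 0.1453, 0.0533]
tool_rot: [0.001, -0.707, 0.707, 0.001]
wrist_force: [-0.3, 10.6, -0.6]
grip_width: 0.0003
[0.69116976 0.14532668 0.05331849] [-0.64547501  9.99893413 -0.8681509 ]
```

View pics/w16.png

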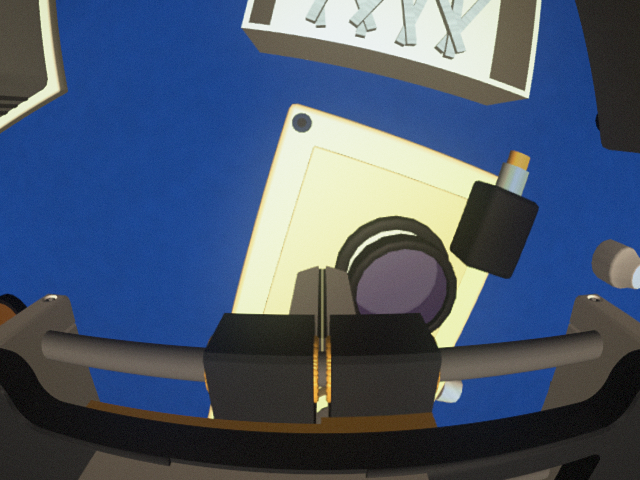

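```bash
python3 -m inch '[[0,0.5,0,0,0,0,0],[0,2,0,0,0,0,0],[0,3,1,0,0,0,0],[0,2,3,0,0,0,0],[0,1,4,0,0,0,0],[0,0,4,0,0,0,0],[0,0,0,0,0,0,0],[0,0,0,0,0,0,0]]'
python3 - <<'E'
from h import *
for n in('scene','top','wrist'):d=shot(n,n+'17.png')
s=status.read_state();print(s['ee_pos'],s['wrist_force'])
f=load('scene17.png')['frame'][:,:,::-1];a=cv2.resize(f[210:325,310:455],None,fx=4,fy=4,interpolation=2);cv2.imwrite('pics/z17.png',a)
f=load('top17.png')['frame'][:,:,::-1];cv2.imwrite('pics/z17t.png',cv2.resize(f[140:260,235:345],None,fx=5,fy=5,interpolation=2))
E
```

```text
time_s: 21.3
ee_pos: [0.6914, 0.2293, 0.174]
tool_rot: [0.001, -0.707, 0.707, -0.0]
wrist_force: [-0.5, 0.3, -1.2]
grip_width: 0.0002
[0.69065781 0.22857896 0.17198696] [ 0.2346305  -0.50442114 -0.65914709]
```

View pics/z17.png

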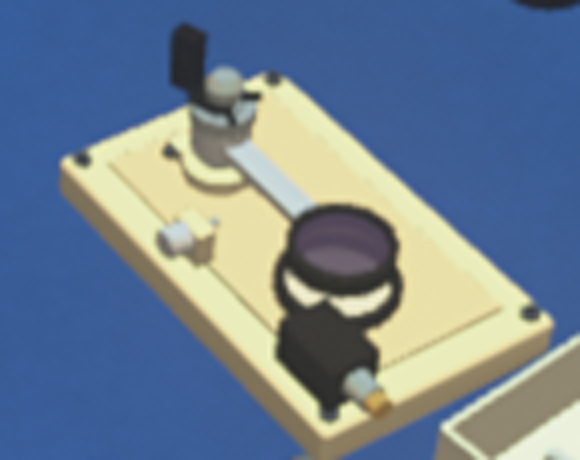

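View pics/wrist17.png

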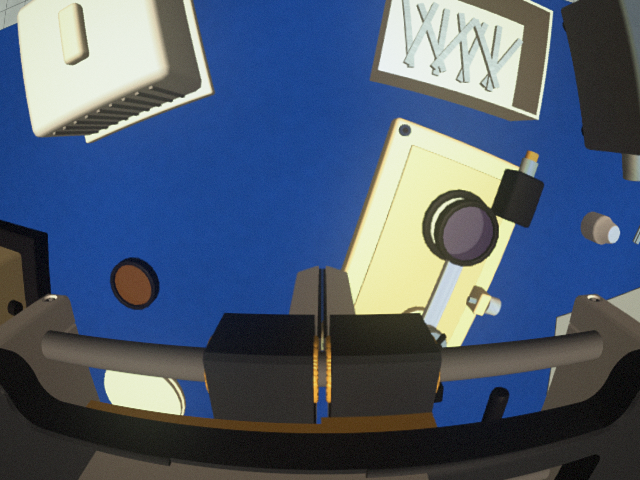

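View pics/z17t.png

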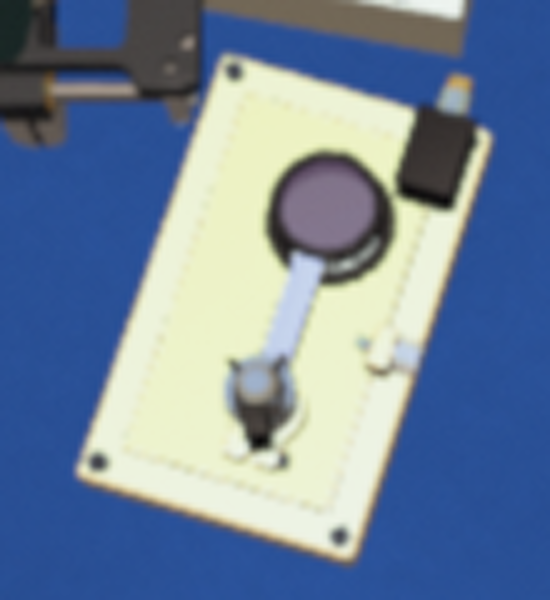

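```bash
python3 -m inch '[[0,0,2.5,0,0,0,0],[-3.2,-1.8,0,0,0,0,0],[-3.2,-1.8,0,0,0,0,0],[-3.2,-1.8,0,0,0,0,0],[-3.2,-1.8,0,0,0,0,0],[-3.2,-1.8,0,0,0,0,0],[-1,0,-3,0,0,0,0],[0,0,0,0,0,0,0],[0,0,0,0,0,0,0]]'
python3 - <<'E'
from h import *
d=shot('wrist','w18.png')
s=status.read_state();print(s['ee_pos'],s['wrist_force'])
cv2.imwrite('pics/z18.png',cv2.resize(d['frame'][120:320,220:420,::-1],None,fx=3,fy=3,interpolation=2))
E
```

```text
time_s: 22.35
ee_pos: [0.5215, 0.1385, 0.1684]
tool_rot: [-0.001, -0.707, 0.708, -0.0]
wrist_force: [0.2, -1.1, -0.4]
grip_width: 0.0005
[0.52217363 0.13848165 0.16886644] [-0.17014451  0.318198    0.0399722 ]
```

View pics/z18.png

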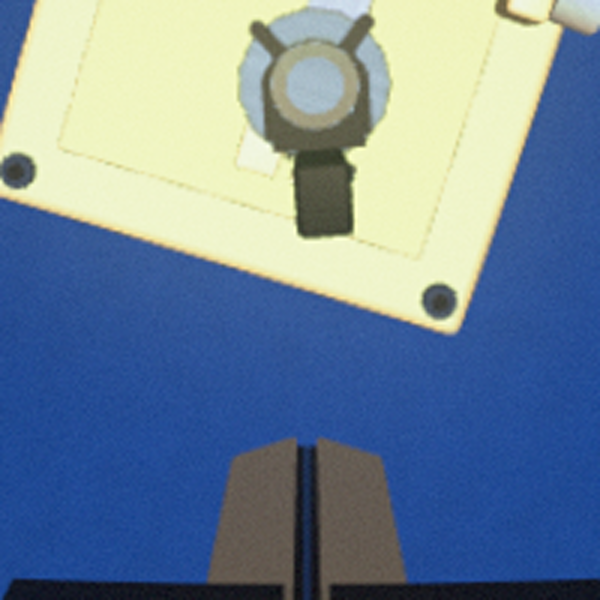

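Run:
```python
from h import *
from scipy.optimize import least_squares as LS
w=load('w18.png');h=.003
Z=lambda u,v:(220+u/3-.33,120+v/3-.33)
a=np.linspace(0,2*np.pi,73)[:-1]
def circ(x,y,z,r):
  p=topix(w,np.c_[x+r*np.cos(a),y+r*np.sin(a),0*a+z],True);return np.array([p[:,0].min(),p[:,0].max(),p[:,1].min(),p[:,1].max()])
mc=np.array([Z(238,0)[0],Z(391,0)[0],Z(0,9)[1],0])
o=LS(lambda p:(circ(p[0],p[1],.077+h,.0185)-mc)[:3],[.588,.137]).x
tp=ray(w,[Z(258,30),Z(365,23)],.081+h,True)[:,:2];tm=tp.mean(0);v=tp[0]-tp[1];L=np.linalg.norm(v);n=v/L;u=np.array([n[1],-n[0]])
print(o,L,'yaw',np.degrees(np.arctan2(u[1],u[0])));c=tm-.0139*u-o;print('off',c@u,c@n)
b=ray(w,[Z(326,208)],.113+h,True)[0,:2]-o;print('block',b@u,b@n)
t=load('top17.png');c=ray(t,[(235+327/5-.4,140+203/5-.4)],.064,False)[0];print('cell',c,np.degrees(np.arctan2(c[1]-o[1],c[0]-o[0])))
w=load('wrist17.png');c=ray(w,[(466.5,228.5)],.064,True)[0];print('cell',c,np.degrees(np.arctan2(c[1]-o[1],c[0]-o[0])))
```

```text
[0.58750728 0.13674727] 0.025086170202963904 yaw 3.803835137873338
off 0.0003340134071570995 -0.00020104398874708308
block -0.024912473258959286 -0.0004359603108958689
cell [0.68871911 0.1043727  0.064     ] -17.73788322912949
cell [0.69292015 0.10750339 0.064     ] -15.505198147453788
```

```bash
python3 -c "
from workcell import ticket;print(ticket.job_done())"
```

```text
the job is handed in; nothing more can be done
None
```

I pushed the clip home into the groove, let go of it, swung the arm in to its stop with the filter over the beam port, backed off and handed the job in at about 22 s. No verdict was reported.

**Clip:** The wrist-force reading peaked at about 7 N during the push. It then turned to a pull of about 3 N and came back to about 4 N as I eased the clip in. I stopped there, relaxed and opened the fingers. The final wrist picture puts the jaw centre about 0.4 mm from the post's axis, with the jaws close to their free width. I judged the tilt only by eye, and it looked upright. The clip turned about 34° with the collar as the arm swung, and it stayed seated.

**Collar:** On first touchdown the vertical force reached about 13 N, under the 20 N limit, and was 9 N or less afterwards. The felt contact suggested h of about 3 to 4 mm, while the pictures gave about 0 to 1 mm. I worked from the felt height.

**Filter arm:** It met a hard stop, with the force rising to about 10 N within 1 mm, where I expected the stop. The top camera puts the filter cell at -17.7°, in line with the plate. The wrist picture gives -15.5°, about 2° (0.04 rad) off, which is within the 0.08 rad tolerance and the camera accuracy.

I felt no contact with anything else on the bench. The last pictures showed nothing visibly moved, but I did not measure the other objects' positions.

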